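# Release the tested fuse into the round dish

### The job

Pick up the square drop cup that holds the fuse, keep it upright and, over the round dish (not the square tray), lower its side tab onto that dish's post so that the hinged bottom swings well open and drops the fuse into the dish. Do not open the bottom anywhere else, and do not touch the fuse with the gripper. Then stand the empty cup, shut and upright, on free bench top clear of the dish.

Things in the scene. Friction and masses are not known exactly. Their poses are not given: they have to be found in the camera images.
- cup: Loose square aluminium drop cup, 56 mm in x, 50 mm in y, wall 3 mm, open top; walls from 40 to 104 mm above its soles, 0.25 kg. Foot posts on its y faces reach up to 58 mm, 31 mm out; above them the y faces are plain: grip there, 50 mm across y. Origin: centre of the cup at sole level; z up, +x to the side with the tab. Nothing else has a tab.
- flap (a joint): Opening of the cup's bottom: 0 shut (light spring) to 1.6 rad. Flap (60 mm long) and tab are one rocker, hinge along y at cup x 32, z 37 mm. The tab, 56 mm wide, slopes from the hinge out and down 30 deg to its tip at x 79, z 10 mm. Pushing it up with 2 to 3 N swings the flap down, tip 25 mm below sole level. The fuse is out by 1.1 rad.
- fuse: Cartridge fuse, white ceramic with steel end caps, diameter 10 mm, 38 mm long, 12 g. It lies loose on the flap inside the cup, about along the cup's y, and may roll. Origin at its centre, y along its length.
- dish: Fixed round steel dish, 138 mm wide, rim 40, floor 8 mm high. Origin: bench level under its centre; +x to its post: 80 mm out, 14 mm knob, top 115 mm high. To release, cup +x along dish +x, cup origin 18 mm from the centre towards the post (to 12 mm, 10 deg): the knob meets the tab at cup height 93 mm; at 56 mm the flap is open 1.1 rad; keep above 50. The square tray with a like post is no target.
Things that resemble listed ones, but are neither listed nor needed, are in the scene too. What is shaped like the cup but red or yellow is not meant.

How it is judged:
On the way, in this order (a step that is already met when the one before it is completed fails the run):
1. the shut cup, with the fuse in it, is held over the round dish (horizontal distance between cup and dish below 0.05 m and height (world z) of cup above 0.06 m and value of joint flap below 0.2 rad and angle between cup's own z axis and vertical below 0.3 rad and z of fuse in the frame of cup above 0.03 m and distance between fuse and cup below 0.1 m), for 0.1 s.
2. the tab is pressed and the bottom swings open, at least 40 degrees, over the round dish (value of joint flap above 0.7 rad and horizontal distance between cup and dish below 0.05 m), for 0.1 s.
At the end, for the whole second after the job is handed in: The fuse lies at rest in the round dish (its centre within 64 mm of the dish's centre and below 35 mm height), and the empty cup stands at rest on the bench (feet within 8 mm of the bench, tilt under 0.15 rad), flap shut (under 0.15 rad), more than 110 mm from the dish's centre (horizontal distance between fuse and dish below 0.064 m and height (world z) of fuse below 0.035 m and linear speed of fuse below 0.05 m/s and height (world z) of cup below 0.008 m and angle between cup's own z axis and vertical below 0.15 rad and linear speed of cup below 0.03 m/s and value of joint flap below 0.15 rad and horizontal distance between cup and dish above 0.11 m); the robot touches nothing.
It fails at once if the bottom is opened (over 0.35 rad) away from the round dish (over 70 mm off its centre) (value of joint flap above 0.35 rad and horizontal distance between cup and dish above 0.07 m).
It fails at once if the cup is tipped over (more than 0.8 rad) (angle between cup's own z axis and vertical above 0.8 rad).
It fails at once if the gripper touches the fuse (over 0.3 N) (contact force between the fingers and fuse above 0.3 N).
It also fails if it takes over 53 s, if anything falls off the work surface, if the arm or the gripper's body presses on something with over 40 N, if the wrist force passes 120 N, or if a joint passes its speed limit or range.

### The arm

A 7-joint arm with a two-finger parallel gripper is mounted at the origin on the work surface. World frame = base frame: x ahead of the robot, y to its left, z up, the work surface at z = 0. Lengths are in m, angles in rad, forces in N, time in s.
With the tool pointing down it reaches from about 0.35 to 0.9 m from the base axis. Payload 8.1 kg.
Tool frame: the origin (TCP) lies at the very end of the fingers, on their centre line; the grasp point (between the pads) lies 19 mm behind it; z points along the fingers, y is the direction in which the jaws open and shut (so a half turn about z gives the same grasp; the last joint's range is limited). The gripper opens to 92 mm and grips with 3 to 60 N. Pads are 19 mm wide; open, the fingers measure 130 mm over their backs; the gripper's body (75 mm by 190 mm) begins 47 mm behind the grasp point.
Start: joints at [1.05, 0.434, 0.025, 1.573, -0.012, 1.134, -0.075], TCP at [0.254, -0.571, 0.227] pointing down, gripper open.
Joint ranges: [-2.62, 2.62], [-0.44, 2.09], [-1.27, 1.32], [0.08, 2.57], [-1.32, 4.46], [0.12, 2], [-2.74, 2.74]. Speed limits (rad/s): [2.22, 2.22, 3.01, 3.01, 3.14, 3.14, 3.14].

### API

Orientations are given as a rotation vector (axis times angle).
In Python, from cell import observe, get_image, sign_off gives the robot as it stands.
- The arm moves only by the tool arm_command, never from a script. Its argument "deltas" is a list of rows, each an object with "xyz": the shift along the tool's x, y, z in cm, a list of three; "turn": the turn about the tool's z in degrees; "jaw": the closure in counts, from 0 (fully open) to 255 (shut). A call has 1 to 5 rows; each row is the pose to reach, as a shift and turn from the pose measured when the call began, along the tool's axes at that moment; what a row does not reach only later rows make up. A row lasts 1/12 s, in which the tool goes at most 41.7 mm and 7.16 degrees, less where a joint would pass 70% of its speed; a pose out of reach is approached as far as the arm can. A call with a gripper value outside its range is refused whole. The fingers move at their own pace and stop on an object; "force" is the grip in N (left out, the last holds). Time passes only in rows, so rows that repeat a pose let the fingers close. It gives the time, the measured TCP pose, the force and the opening at its end, in the units of the state.
- observe(): the state, without advancing time (a new reading comes with each control period).
- get_image(name): name is "scene" or "top" or "wrist"; returns a dict with "frame" (480x640x3 uint8, red, green, blue), "depth" (480x640 float32, m along the optical axis (not along the pixel's ray), 0 where there is no reading), "camera_matrix" (3x3 intrinsics, pixels), "cam_to_world" (4x4, takes a point from camera to world coordinates). Camera axes: x right, y up, looking along -z (the intrinsics and any distortion apply to the point x, -y, -z); pixel columns grow to the right and rows downward; lengths in m; the calibration is good to about 2 mm. A picture is of the moment at which its call begins.
- sign_off(): hands the job in, once; it reports no verdict.
The state is a dict: "clock": time; "joints": joint angles; "dq": joint speeds; "joint_efforts": joint torques, N m; "position": TCP position; "ee_rot": TCP orientation; "force": force on the tool from outside, world axes, zero at the start; "ft_torque": the same for the moment, N m; "width": opening from 0.0 (shut) to 1.0 (fully open).
Only numpy, scipy, OpenCV 4.12 (cv2) and the standard library are available. Lean on these libraries where they do the work, as an engineer would, in place of code of your own. Each camera call takes 0.05 s, during which the arm holds its last target.

## Working session

There is one attempt and no reset: what is moved stays moved. The work goes in short steps, Python scripts to look and compute and a tool call to move; the robot and the scene stay as the last step left them, time stands still between calls to the robot, and variables do not carry over. Pictures are saved under pics/ and viewed, and the job is handed in when it is done.

Besides the shell and the picture viewer there is one more tool, called after "Call:" as a command line: name --argument value ..., lists and objects as JSON in quotes. arm_command: Moves the arm, as the interface text tells. Its arguments: {"type":"object","properties":{"deltas":{"type":"array","items":{"type":"object","properties":{"xyz":{"type":"array","items":{"type":"number"}},"turn":{"type":"number"},"jaw":{"type":"number"}}}},"force":{"type":"number"}},"required":["deltas"]}

```bash
mkdir -p pics; ls
cat > h.py <<'E'
import numpy as np,cv2
from cell import observe,get_image,sign_off
def grab(n,tag):
    d=get_image(n); cv2.imwrite(f'pics/{tag}.png',d['frame'][:,:,::-1]); np.savez(f'{tag}.npz',**d); return d
def world(d):
    K=d['camera_matrix'];T=d['cam_to_world'];z=d['depth']
    v,u=np.mgrid[0:480,0:640]
    P=np.stack([(u-K[0,2])/K[0,0]*z,-(v-K[1,2])/K[1,1]*z,-z],-1)
    return P@T[:3,:3].T+T[:3,3]
E
python3 - <<'E'
from h import *
print(observe())
for n in('scene','top','wrist'):
    d=grab(n,n+'0'); print(n,d['camera_matrix'].round(1).tolist(),d['cam_to_world'].round(3).tolist(),[k for k in d], (d['depth']>0).mean())
E
```

```text
pics
{'clock': 0.0, 'joints': array([ 1.05041379,  0.43521062,  0.02495826,  1.57408167, -0.01161462,
        1.13400108, -0.07509995]), 'dq': array([-7.85214707e-04, -1.06176545e-04, -2.09163972e-04,  4.84509719e-04,
        6.96143767e-04,  6.24620295e-05, -6.53569562e-04]), 'joint_efforts': array([-1.12582176e-03, -6.67827559e+01,  9.84255038e-01, -3.14455533e+01,
       -6.05967036e-02,  4.27503360e-02,  1.67203784e-04]), 'position': array([ 0.25333936, -0.57079957,  0.22595844]), 'ee_rot': array([-3.07185967e+00, -6.51083702e-01,  6.91967277e-04]), 'force': array([ 0.213925  ,  0.05625729, -0.52673293]), 'ft_torque': array([ 0.052728  , -0.02905094,  0.00387204]), 'width': 1.000617701496353}
scene [[474.2, 0.0, 313.8], [0.0, 474.2, 239.8], [0.0, 0.0, 1.0]] [[0.331, -0.761, 0.558, 1.019], [0.943, 0.257, -0.209, -0.18], [0.016, 0.595, 0.803, 0.793], [0.0, 0.0, 0.0, 1.0]] ['frame', 'depth', 'camera_matrix', 'cam_to_world'] 0.996103515625
top [[585.0, 0.0, 324.8], [0.0, 585.0, 243.8], [0.0, 0.0, 1.0]] [[-0.004, 0.998, -0.066, 0.479], [-1.0, -0.005, -0.006, -0.003], [-0.006, 0.066, 0.998, 1.031], [0.0, 0.0, 0.0, 1.0]] ['frame', 'depth', 'camera_matrix', 'cam_to_world'] 0.9959212239583334
wrist [[427.7, 0.0, 311.9], [0.0, 427.7, 242.9], [0.0, 0.0, 1.0]] [[0.405, 0.884, 0.234, 0.316], [-0.914, 0.392, 0.102, -0.544], [-0.002, -0.255, 0.967, 0.384], [0.0, 0.0, 0.0, 1.0]] ['frame', 'depth', 'camera_matrix', 'cam_to_world'] 0.996201171875
```

View pics/scene0.png

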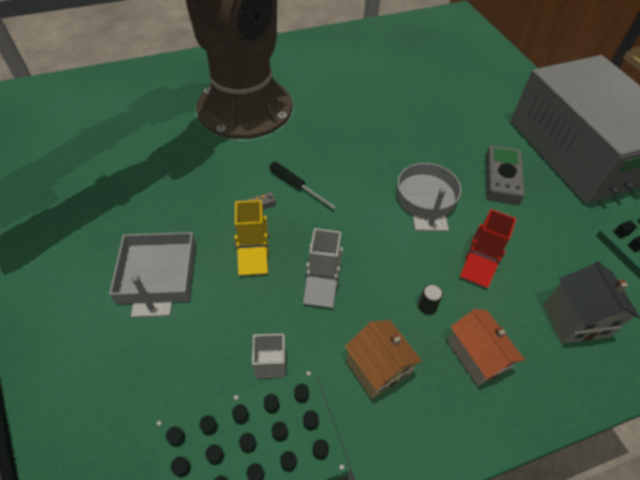

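View pics/top0.png

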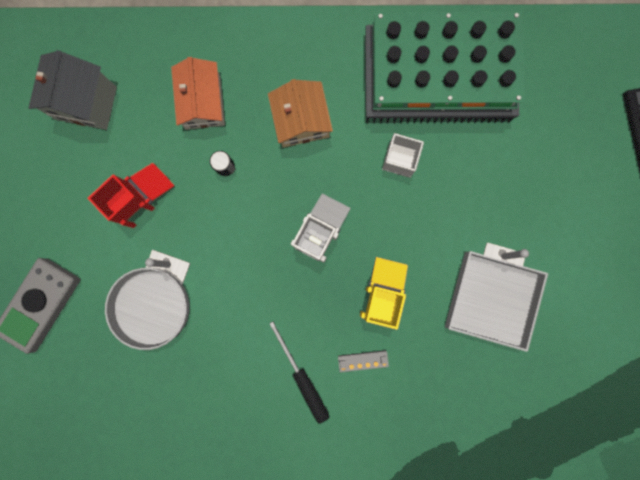

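Top view: candidates for the cup are grey with tab at (315,238), grey box without tab at (404,155), red (120,200), yellow (385,305). Only the grey one at (315,238) is uncoloured and has a tab, and a white fuse is visible in it. The round dish is at (147,308), with its post near (160,263). The square tray at (497,300) isn't the target. Next I confirm with a crop and measure.

Run:
```python
from h import *
d=np.load('top0.npz');W=world(d);im=d['frame'][:,:,::-1]
c=cv2.resize(im[185:275,270:370],None,fx=4,fy=4,interpolation=cv2.INTER_CUBIC)
e=cv2.resize(im[240:350,95:205],None,fx=3.27,fy=3.27,interpolation=cv2.INTER_CUBIC)
cv2.imwrite('pics/crop0.png',np.hstack([c,e[:360,:360]]))
hsv=cv2.cvtColor(im,cv2.COLOR_BGR2HSV)
grey=hsv[...,1]<70
def roi(u0,u1,v0,v1):
    m=np.zeros((480,640),bool);m[v0:v1,u0:u1]=1;return m
# cup
r=roi(270,365,185,275)
print('bench z',np.median(W[roi(240,265,200,260)][:,2]))
m=r&(W[...,2]>.092)&(W[...,2]<.115)
p=W[m];print('cup rim',m.sum(),np.median(p[:,2]),cv2.minAreaRect((p[:,:2]*1000).astype(np.float32)))
t=r&grey&(W[...,2]>.006)&(W[...,2]<.034)
p=W[t];print('tab',t.sum(),p.mean(0),cv2.minAreaRect((p[:,:2]*1000).astype(np.float32)))
# dish
r=roi(90,205,240,360)
m=r&(W[...,2]>.034)&(W[...,2]<.046)
p=(W[m][:,:2]*1000).astype(np.float32);print('dish rim',m.sum(),cv2.fitEllipse(p),cv2.minEnclosingCircle(p))
k=r&(W[...,2]>.1)
p=W[k];print('knob',k.sum(),p.mean(0),p.max(0),p.min(0),np.argwhere(k).mean(0))
```

```text
bench z 0.0013758726032556678
cup rim 293 0.10487734602432208 ((552.1599731445312, 20.643531799316406), (49.94356918334961, 56.06092834472656), 62.108150482177734)
tab 646 [ 0.60510396 -0.00768034  0.02331047] ((575.8735961914062, 8.070545196533203), (61.619773864746094, 105.59957122802734), 62.161006927490234)
dish rim 662 ((438.031982421875, 305.57611083984375), (132.7777099609375, 136.83432006835938), 64.3875961303711) ((445.2886657714844, 304.07916259765625), 77.31181335449219)
knob 129 [0.49708972 0.15136772 0.5256317 ] [0.5183167  0.28553668 1.03099453] [ 0.47893448 -0.00341561  0.10151592] [279.62790698 148.24806202]
```

View pics/crop0.png

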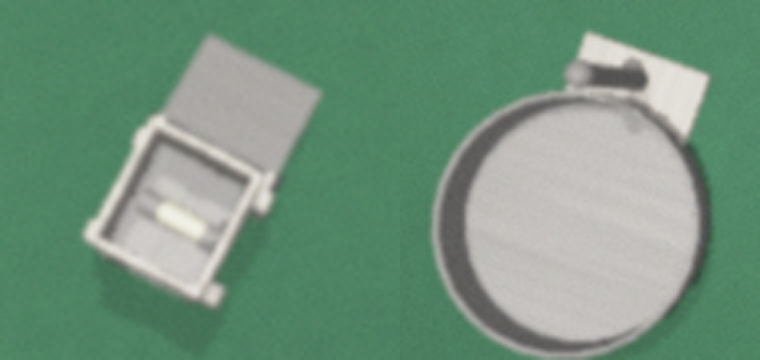

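The crop shows the grey cup with its tab to the upper right and the fuse inside, which confirms it. In the dish, the post knob is at about (148,262). Next I refine the dish centre and knob with a second view.

Run:
```python
from h import *
def circ(p):
    A=np.c_[2*p,np.ones(len(p))];s=np.linalg.lstsq(A,(p**2).sum(1),rcond=None)[0];return s[:2],np.sqrt(s[2]+s[0]**2+s[1]**2)
for n in('top0','scene0'):
    d=np.load(n+'.npz');W=world(d);ok=d['depth']>0
    near=ok&(np.hypot(W[...,0]-.438,W[...,1]-.303)<.11)
    m=near&(abs(W[...,2]-.040)<.0035)
    p=W[m][:,:2]
    for _ in range(5):
        c,r=circ(p); p=p[abs(np.hypot(*(p-c).T)-r)<.004]
    k=near&(W[...,2]>.1)
    q=W[k]; kk=near&(W[...,2]>.05)
    print(n,'rim',c,r,len(p),'knob',k.sum(),q.mean(0),q.min(0),q.max(0),np.argwhere(k).mean(0),'angle',np.degrees(np.arctan2(*(q.mean(0)[:2]-c)[::-1])),np.hypot(*(q.mean(0)[:2]-c)), 'post',W[kk].mean(0),kk.sum())
    rim=ok&(np.hypot(W[...,0]-.552,W[...,1]-.021)<.06)&(abs(W[...,2]-.104)<.005)
    print(cv2.minAreaRect((W[rim][:,:2]*1000).astype(np.float32)),rim.sum())
```

```text
top0 rim [0.43705748 0.3060798 ] 0.0668558257354264 527 knob 71 [0.51192075 0.27781045 0.11280009] [0.50553325 0.27208425 0.10151592] [0.5183167  0.28553668 0.11853545] [261.98591549 149.63380282] angle -20.687197265252724 0.08002290806851778 post [0.51178229 0.27650211 0.09513237] 135
((552.1599731445312, 20.643531799316406), (49.94356918334961, 56.06092834472656), 62.108150482177734) 267
scene0 rim [0.43541174 0.30238119] 0.06707338419471928 272 knob 51 [0.51233881 0.27439883 0.10928849] [0.5054951  0.26955907 0.10033246] [0.51708617 0.28216336 0.11585588] [191.15686275 441.56862745] angle -19.98894881742668 0.08185833316525946 post [0.51279687 0.27368246 0.08684656] 153
((550.7194213867188, 17.312026977539062), (50.104522705078125, 59.53076171875), 62.15981674194336) 244
```

```bash
cat >> h.py <<'E'
from scipy.spatial.transform import Rotation as Ro
CUP=np.array([.5515,.0195]);CY=-27.9
DISH=np.array([.4365,.304]);DY=-20.4
def to(xyz,cupyaw):
    o=observe();R=Ro.from_rotvec(o['ee_rot']).as_matrix()
    phi=np.degrees(np.arctan2(R[1,0],R[0,0]))
    s=R.T@(np.array(xyz)-o['position'])*100
    turn=-((cupyaw+180-phi+180)%360-180)
    print('t',round(o['clock'],2),'pos',o['position'].round(4),'phi',phi.round(2),'tilt',np.degrees(np.arccos(-R[2,2])).round(2),'| shift cm',s.round(2),'turn',round(turn,2),'F',o['force'].round(2),'w',round(o['width'],3),'j',o['joints'].round(2))
E
python3 -c "
from h import *
to([*CUP,.2],CY)"
```

```text
t 0.15 pos [ 0.2534 -0.5709  0.2261] phi 23.94 tilt 0.07 | shift cm [ 51.2  -41.87   2.66] turn -128.16 F [ 0.48 -0.43  0.13] w 0.998 j [ 1.05  0.44  0.02  1.57 -0.01  1.13 -0.08]
```

Call:
arm_command --deltas '[{"xyz": [3, -2.5, 0], "turn": -7}, {"xyz": [6, -5, 0], "turn": -14}, {"xyz": [9, -7.4, 0], "turn": -21}, {"xyz": [12, -9.8, 0], "turn": -28}, {"xyz": [15, -12.3, 0], "turn": -35}]'

```text
schema error: expected keys xyz, turn, jaw
```

```bash
python3 -c "
from h import *
to([*CUP,.2],CY)"
```

```text
t 0.15 pos [ 0.2534 -0.5709  0.2261] phi 23.94 tilt 0.07 | shift cm [ 51.2  -41.87   2.66] turn -128.16 F [ 0.48 -0.43  0.13] w 0.998 j [ 1.05  0.44  0.02  1.57 -0.01  1.13 -0.08]
```

Call:
arm_command --deltas '[{"xyz": [3, -2.5, 0], "turn": -7, "jaw": 0}, {"xyz": [6, -5, 0], "turn": -14, "jaw": 0}, {"xyz": [9, -7.4, 0], "turn": -21, "jaw": 0}, {"xyz": [12, -9.8, 0], "turn": -28, "jaw": 0}, {"xyz": [15, -12.3, 0], "turn": -35, "jaw": 0}]'

```text
clock: 0.57
position: [0.341, -0.3959, 0.2261]
ee_rot: [-2.73, -1.553, 0.0]
force: [1.5, 0.1, -0.2]
width: 1.002
```

```bash
python3 -c "
from h import *
to([*CUP,.2],CY)"
```

```text
t 0.57 pos [ 0.341  -0.3959  0.2261] phi 59.27 tilt 0.07 | shift cm [46.47 -3.13  2.64] turn -92.83 F [ 1.46  0.14 -0.17] w 1.002 j [ 0.9   0.28 -0.18  1.81  0.06  1.06  0.16]
```

Call:
arm_command --deltas '[{"xyz": [3.5, -0.2, 0], "turn": -7, "jaw": 0}, {"xyz": [7, -0.5, 0], "turn": -14, "jaw": 0}, {"xyz": [10.5, -0.7, 0], "turn": -21, "jaw": 0}, {"xyz": [14, -1, 0], "turn": -28, "jaw": 0}, {"xyz": [17.5, -1.2, 0], "turn": -35, "jaw": 0}]'

```text
clock: 0.98
position: [0.4203, -0.2377, 0.2262]
ee_rot: [-2.129, -2.308, 0.0]
force: [1.4, -0.8, -0.9]
width: 0.997
```

```bash
python3 -c "
from h import *
to([*CUP,.2],CY)"
```

```text
t 0.98 pos [ 0.4203 -0.2377  0.2262] phi 94.61 tilt 0.07 | shift cm [24.58 15.15  2.63] turn -57.49 F [ 1.42 -0.77 -0.87] w 0.997 j [ 0.72  0.24 -0.38  1.88  0.1   1.04  0.38]
```

Call:
arm_command --deltas '[{"xyz": [3, 1.8, 0], "turn": -7, "jaw": 0}, {"xyz": [6, 3.7, 0], "turn": -14, "jaw": 0}, {"xyz": [9, 5.5, 0], "turn": -21, "jaw": 0}, {"xyz": [12, 7.4, 0], "turn": -28, "jaw": 0}, {"xyz": [15, 9.3, 0], "turn": -35, "jaw": 0}]'

```text
clock: 1.4
position: [0.5013, -0.0792, 0.2263]
ee_rot: [-1.329, -2.845, -0.0]
force: [0.4, -0.7, 0.4]
width: 0.999
```

```bash
python3 -c "
from h import *
to([*CUP,.2],CY)"
```

```text
t 1.4 pos [ 0.5013 -0.0792  0.2263] phi 129.93 tilt 0.06 | shift cm [ 4.34 10.19  2.63] turn -22.17 F [ 0.36 -0.7   0.36] w 0.999 j [ 0.5   0.3  -0.57  1.82  0.18  1.07  0.56]
```

Call:
arm_command --deltas '[{"xyz": [1, 2.5, 0.5], "turn": -7, "jaw": 0}, {"xyz": [2.2, 5.1, 1], "turn": -14, "jaw": 0}, {"xyz": [3.3, 7.7, 1.8], "turn": -21, "jaw": 0}, {"xyz": [4.3, 10.2, 2.6], "turn": -22.2, "jaw": 0}, {"xyz": [4.3, 10.2, 2.6], "turn": -22.2, "jaw": 0}]'

```text
clock: 1.82
position: [0.5526, 0.025, 0.199]
ee_rot: [-0.744, -3.049, -0.006]
force: [0.5, 0.2, 0.9]
width: 1.003
```

Run:
```python
from h import *
to([*CUP,.2],CY)
d=grab('wrist','wrist1')
W=world(d);ok=d['depth']>0
rim=ok&(np.hypot(W[...,0]-.552,W[...,1]-.02)<.06)&(abs(W[...,2]-.104)<.004)
print(cv2.minAreaRect((W[rim][:,:2]*1000).astype(np.float32)),rim.sum())
```

```text
t 1.82 pos [0.5526 0.025  0.199 ] phi 152.56 tilt 0.27 | shift cm [-0.16 -0.53 -0.1 ] turn 0.46 F [0.48 0.18 0.91] w 1.003 j [ 0.34  0.43 -0.66  1.75  0.29  1.07  0.68]
((549.6113891601562, 18.466411590576172), (50.0983772277832, 56.652339935302734), 62.118385314941406) 1873
```

View pics/wrist1.png

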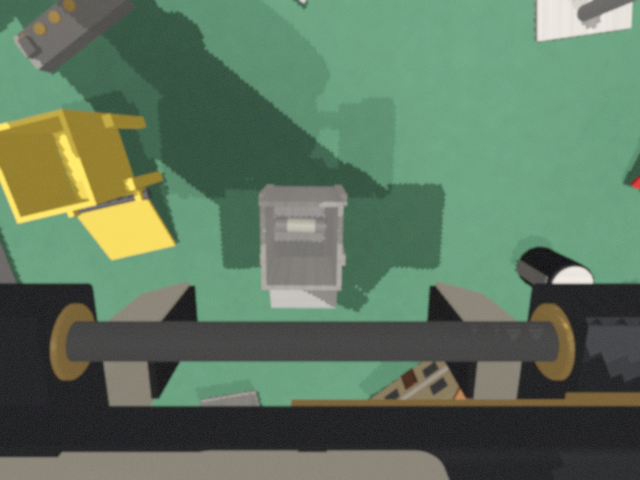

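Wrist view: the cup rim is centred at about (303,238), between the jaws and square to them, with the fuse at (300,226). The yellow cup is at the left. I check its clearance from the left finger.

Run:
```python
from h import *
c=np.array([.551,.019]);a=np.radians(CY);ex=np.array([np.cos(a),np.sin(a)]);ey=np.array([-ex[1],ex[0]])
for n in('top0','wrist1'):
    d=np.load(n+'.npz');W=world(d);ok=d['depth']>0
    q=W[...,:2]-c;X=q@ex;Y=q@ey
    m=ok&(abs(X)<.04)&(W[...,2]>.02)&(W[...,2]<.11)&(abs(Y)<.12)
    print(n,'near -y', np.histogram(Y[m],bins=np.arange(-.12,.121,.01))[0])
to([.551,.019,.065],CY)
```

```text
top0 near -y [130   2   0   0   0   0   0   0   0 180 195 242 237 236 271  18   0   0
   0   0   0   0   0   0]
wrist1 near -y [ 553    0    0    0    0    0    0    0   47 1556 1461 1457 1460 1447
 1127    0    0    0    0    0    0    0    0    0]
t 1.87 pos [0.5519 0.0223 0.1994] phi 152.38 tilt 0.2 | shift cm [-0.12 -0.35 13.44] turn 0.28 F [-0.6  -1.33 -0.11] w 1.001 j [ 0.35  0.43 -0.66  1.75  0.29  1.07  0.68]
```

Call:
arm_command --deltas '[{"xyz": [-0.1, -0.3, 3], "turn": 0.3, "jaw": 0}, {"xyz": [-0.1, -0.3, 6], "turn": 0.3, "jaw": 0}, {"xyz": [-0.1, -0.3, 9], "turn": 0.3, "jaw": 0}, {"xyz": [-0.1, -0.3, 11], "turn": 0.3, "jaw": 0}, {"xyz": [-0.1, -0.3, 12], "turn": 0.3, "jaw": 0}]'

```text
clock: 2.28
position: [0.5492, 0.0177, 0.0768]
ee_rot: [-0.759, -3.042, 0.0]
force: [-0.7, -0.1, 0.4]
width: 0.999
```

```bash
python3 -c "
from h import *
to([.551,.019,.065],CY)"
```

```text
t 2.28 pos [0.5492 0.0177 0.0768] phi 151.98 tilt 0.37 | shift cm [-0.11  0.2   1.18] turn -0.12 F [-0.72 -0.13  0.41] w 0.999 j [ 0.29  0.56 -0.58  1.88  0.41  0.83  0.57]
```

Call:
arm_command --deltas '[{"xyz": [-0.1, 0.1, 0.7], "turn": -0.1, "jaw": 30}, {"xyz": [-0.1, 0.1, 1.2], "turn": -0.1, "jaw": 70}, {"xyz": [-0.1, 0.1, 1.2], "turn": -0.1, "jaw": 95}, {"xyz": [-0.1, 0.1, 1.2], "turn": -0.1, "jaw": 100}]' --force 15

```text
clock: 2.62
position: [0.551, 0.0181, 0.0656]
ee_rot: [-0.757, -3.043, -0.0]
force: [-0.9, 0.2, -0.2]
width: 0.761
```

```bash
python3 -c "
from h import *
to([.551,.019,.065],CY)
grab('scene','scene2')
grab('top','top2')"
```

```text
t 2.62 pos [0.551  0.0181 0.0656] phi 152.06 tilt 0.31 | shift cm [0.04 0.08 0.06] turn -0.04 F [-0.86  0.19 -0.16] w 0.761 j [ 0.28  0.58 -0.58  1.89  0.42  0.81  0.56]
```

View pics/scene2.png

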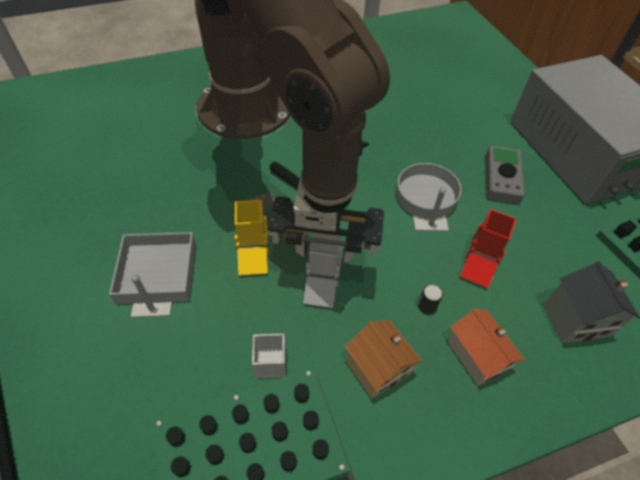

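The gripper straddles the cup at (322,265), and the cup hasn't moved. Closing now.

Call:
arm_command --deltas '[{"xyz": [0, 0.1, 0], "turn": 0, "jaw": 110}, {"xyz": [0, 0.1, 0], "turn": 0, "jaw": 125}, {"xyz": [0, 0.1, 0], "turn": 0, "jaw": 140}, {"xyz": [0, 0.1, 0], "turn": 0, "jaw": 160}, {"xyz": [0, 0.1, 0], "turn": 0, "jaw": 160}]' --force 20

```text
clock: 3.13
position: [0.5524, 0.0192, 0.0667]
ee_rot: [-0.757, -3.046, -0.001]
force: [0.6, 0.1, 7.1]
width: 0.546
```

```bash
python3 -c "
from h import *
to([.551,.019,.065],CY)"
```

```text
t 3.13 pos [0.5524 0.0192 0.0667] phi 152.07 tilt 0.19 | shift cm [ 0.11 -0.08  0.17] turn -0.03 F [0.64 0.1  7.14] w 0.546 j [ 0.28  0.58 -0.58  1.88  0.42  0.81  0.56]
```

Call:
arm_command --deltas '[{"xyz": [0, 0, -0.5], "turn": 0, "jaw": 160}, {"xyz": [0, 0, -1.5], "turn": 0, "jaw": 160}, {"xyz": [0, 0, -2.5], "turn": 0, "jaw": 160}, {"xyz": [0, 0, -3.5], "turn": 0, "jaw": 160}, {"xyz": [0, 0, -3.5], "turn": 0, "jaw": 160}]' --force 25

```text
clock: 3.55
position: [0.5538, 0.0196, 0.1042]
ee_rot: [-0.758, -3.049, -0.003]
force: [1.2, -0.7, -2.0]
width: 0.544
```

```bash
python3 -c "
from h import *
to([.551,.019,.197],CY)
grab('scene','scene3');grab('wrist','wrist3')"
```

```text
t 3.55 pos [0.5538 0.0196 0.1042] phi 152.07 tilt 0.1 | shift cm [ 0.22 -0.17 -9.28] turn -0.03 F [ 1.22 -0.67 -1.99] w 0.544 j [ 0.3   0.53 -0.6   1.85  0.38  0.88  0.6 ]
```

View pics/scene3.png

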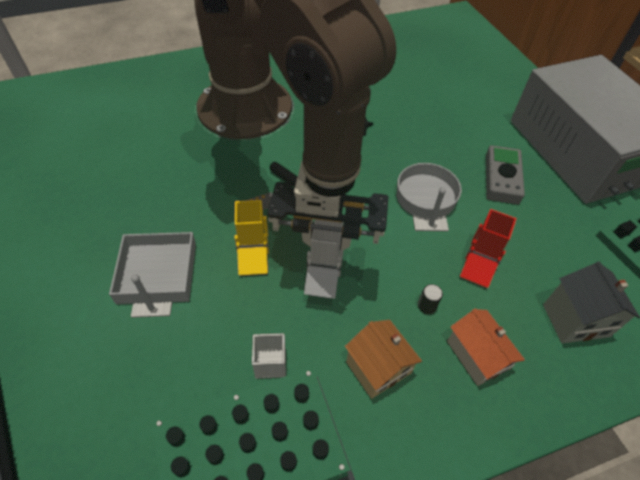

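View pics/wrist3.png

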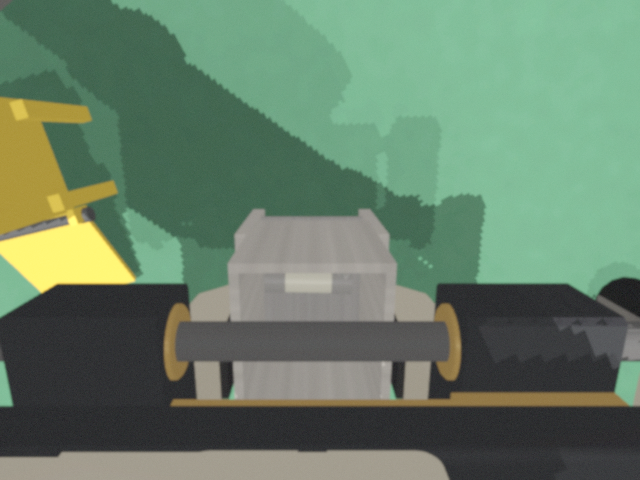

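The cup is lifted level. The fuse is visible inside at wrist (308,282) and the flap is shut. I raise further, then transit.

Call:
arm_command --deltas '[{"xyz": [0, 0, -2], "turn": 0, "jaw": 160}, {"xyz": [0, 0, -4], "turn": 0, "jaw": 160}, {"xyz": [0, 0, -6], "turn": 0, "jaw": 160}, {"xyz": [0, 0, -8], "turn": 0, "jaw": 160}, {"xyz": [0, 0, -9.3], "turn": 0, "jaw": 160}]'

```text
clock: 4.07
position: [0.5532, 0.0192, 0.1967]
ee_rot: [-0.758, -3.047, -0.002]
force: [0.5, -0.2, -2.0]
width: 0.542
```

```bash
python3 -c "
from h import *
to([.4534,.2977,.197],DY)"
```

```text
t 4.07 pos [0.5532 0.0192 0.1967] phi 152.06 tilt 0.1 | shift cm [2.187e+01 1.993e+01 2.000e-02] turn -7.54 F [ 0.47 -0.2  -1.99] w 0.542 j [ 0.35  0.43 -0.65  1.75  0.29  1.06  0.68]
```

Call:
arm_command --deltas '[{"xyz": [0.7, 0.6, 0], "turn": 0, "jaw": 160}, {"xyz": [2.2, 2, 0], "turn": -1, "jaw": 160}, {"xyz": [4.2, 3.8, 0], "turn": -2, "jaw": 160}, {"xyz": [6.2, 5.7, 0], "turn": -3, "jaw": 160}, {"xyz": [8.2, 7.5, 0], "turn": -4, "jaw": 160}]'

```text
clock: 4.48
position: [0.5144, 0.1252, 0.1957]
ee_rot: [-0.65, -3.071, -0.001]
force: [-0.2, 0.8, -2.4]
width: 0.549
```

```bash
python3 -c "
from h import *
to([.4534,.2977,.197],DY)"
```

```text
t 4.48 pos [0.5144 0.1252 0.1957] phi 156.1 tilt 0.16 | shift cm [12.57 13.3  -0.09] turn -3.5 F [-0.23  0.78 -2.43] w 0.549 j [ 0.19  0.4  -0.7   1.8   0.29  1.05  0.53]
```

Call:
arm_command --deltas '[{"xyz": [2, 2.1, 0], "turn": -1, "jaw": 160}, {"xyz": [4, 4.2, 0], "turn": -2, "jaw": 160}, {"xyz": [6, 6.3, 0], "turn": -3, "jaw": 160}, {"xyz": [8, 8.5, 0], "turn": -3.5, "jaw": 160}, {"xyz": [9.5, 10, -0.1], "turn": -3.5, "jaw": 160}]'

```text
clock: 4.9
position: [0.4656, 0.258, 0.1957]
ee_rot: [-0.551, -3.088, -0.002]
force: [-0.9, -0.0, -1.9]
width: 0.543
```

```bash
python3 -c "
from h import *
to([.4534,.2977,.197],DY)"
```

```text
t 4.9 pos [0.4656 0.258  0.1957] phi 159.78 tilt 0.27 | shift cm [ 2.52  3.31 -0.11] turn 0.18 F [-0.92 -0.01 -1.9 ] w 0.543 j [-0.05  0.42 -0.74  1.79  0.32  1.06  0.31]
```

Call:
arm_command --deltas '[{"xyz": [1.2, 1.6, -0.1], "turn": 0.1, "jaw": 160}, {"xyz": [2, 2.7, -0.1], "turn": 0.1, "jaw": 160}, {"xyz": [2.4, 3.2, -0.1], "turn": 0.1, "jaw": 160}, {"xyz": [2.4, 3.2, -0.1], "turn": 0.1, "jaw": 160}]'

```text
clock: 5.23
position: [0.4526, 0.2978, 0.196]
ee_rot: [-0.548, -3.087, -0.001]
force: [-0.6, -0.1, -2.9]
width: 0.545
```

Run:
```python
from h import *
to([.4534,.2977,.197],DY)
for n in('scene','top','wrist'): 
    d=grab(n,n+'4')
    W=world(d);ok=d['depth']>0
    near=ok&(np.hypot(W[...,0]-.4534,W[...,1]-.298)<.05)
    for lo,hi in((.222,.242),):
        m=near&(W[...,2]>lo)&(W[...,2]<hi)
        if m.sum()>30: print(n,m.sum(),np.median(W[m],0),cv2.minAreaRect((W[m][:,:2]*1000).astype(np.float32)))
```

```text
t 5.23 pos [0.4526 0.2978 0.196 ] phi 159.85 tilt 0.35 | shift cm [-0.08  0.02 -0.1 ] turn 0.25 F [-0.55 -0.1  -2.91] w 0.545 j [-0.13  0.44 -0.75  1.77  0.33  1.07  0.23]
scene 497 [0.46970971 0.29658788 0.23045929] ((457.0554504394531, 291.6829833984375), (59.725467681884766, 79.52645111083984), 3.9376206398010254)
wrist 7872 [0.43323035 0.30403029 0.2326345 ] ((450.7218017578125, 296.011474609375), (80.80235290527344, 54.003787994384766), 69.58320617675781)
```

View pics/scene4.png

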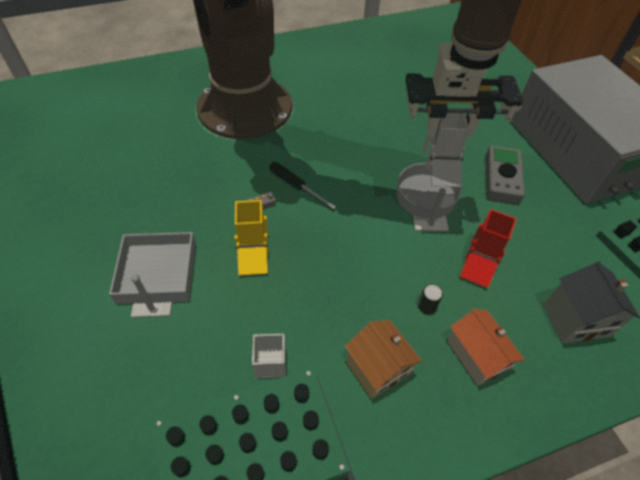

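View pics/top4.png

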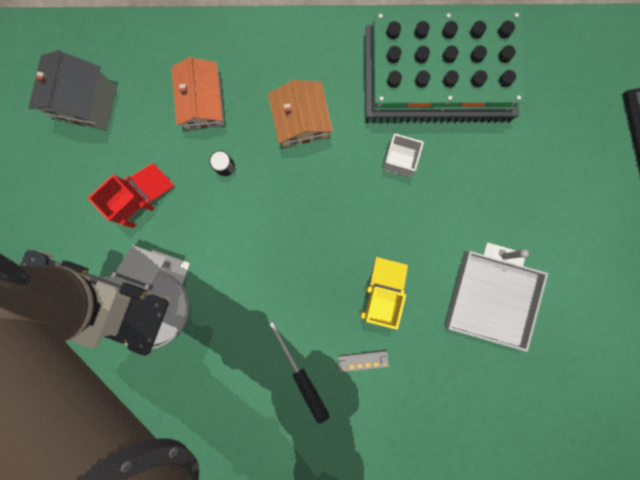

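View pics/wrist4.png

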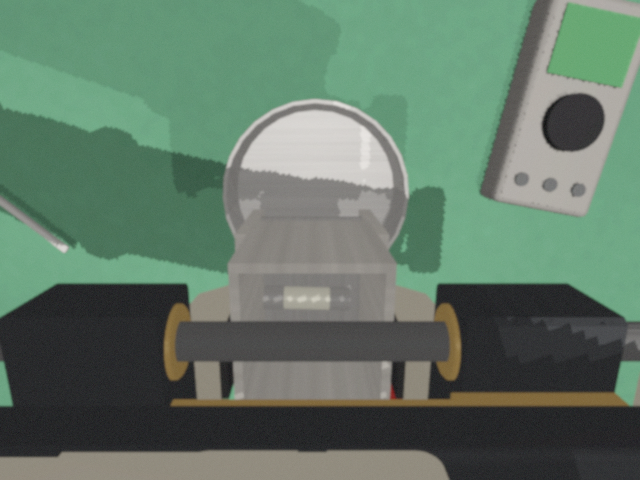

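Over the dish: the cup is shut, with the fuse at wrist (308,298), and it is centred laterally on the dish (cup col 313, dish col 316). In the scene view the tab lies above the post, at about (437,205). I lower it in two stages.

Call:
arm_command --deltas '[{"xyz": [-0.1, 0, 0.5], "turn": 0.2, "jaw": 160}, {"xyz": [-0.1, 0, 1.3], "turn": 0.2, "jaw": 160}, {"xyz": [-0.1, 0, 2.1], "turn": 0.2, "jaw": 160}, {"xyz": [-0.1, 0, 2.8], "turn": 0.2, "jaw": 160}, {"xyz": [-0.1, 0, 3], "turn": 0.2, "jaw": 160}]' --force 35

```text
clock: 5.8
position: [0.4547, 0.2936, 0.1644]
ee_rot: [-0.561, -3.084, 0.003]
force: [-0.7, -0.1, -2.1]
width: 0.541
```

Run:
```python
from h import *
to([.4534,.2977,.1205],DY)
d=grab('wrist','wrist5');grab('scene','scene5')
im=np.load('scene5.npz')['frame'][:,:,::-1]
cv2.imwrite('pics/crop5.png',cv2.resize(im[60:260,350:550],None,fx=3,fy=3))
W=world(d);ok=d['depth']>0
def circ(p):
    A=np.c_[2*p,np.ones(len(p))];s=np.linalg.lstsq(A,(p**2).sum(1),rcond=None)[0];return s[:2],np.sqrt(s[2]+s[0]**2+s[1]**2)
m=ok&(np.hypot(W[...,0]-.4365,W[...,1]-.304)<.1)&(abs(W[...,2]-.04)<.003)
p=W[m][:,:2]
for _ in range(5):
    c,r=circ(p); p=p[abs(np.hypot(*(p-c).T)-r)<.004]
print('dish',c,r,len(p))
o=observe();q=W[...,:2]-o['position'][:2];a=np.radians(DY)
X=q@[np.cos(a),np.sin(a)];Y=q@[-np.sin(a),np.cos(a)]
s=ok&(abs(W[...,2]-o['position'][2]-.035)<.006)&(abs(Y)<.023)&(X<0)&(X>-.05)
print('rim back',s.sum(),np.percentile(X[s],[1,5,50]),np.median(W[s][:,2]))
```

```text
t 5.8 pos [0.4547 0.2936 0.1644] phi 159.39 tilt 0.39 | shift cm [0.24 0.35 4.39] turn -0.21 F [-0.68 -0.06 -2.11] w 0.541 j [-0.14  0.47 -0.73  1.81  0.36  1.01  0.2 ]
dish [0.43386222 0.30437381] 0.06671959247773433 2421
rim back 3151 [-0.03007852 -0.02991211 -0.02864544] 0.2014833701415189
```

View pics/crop5.png

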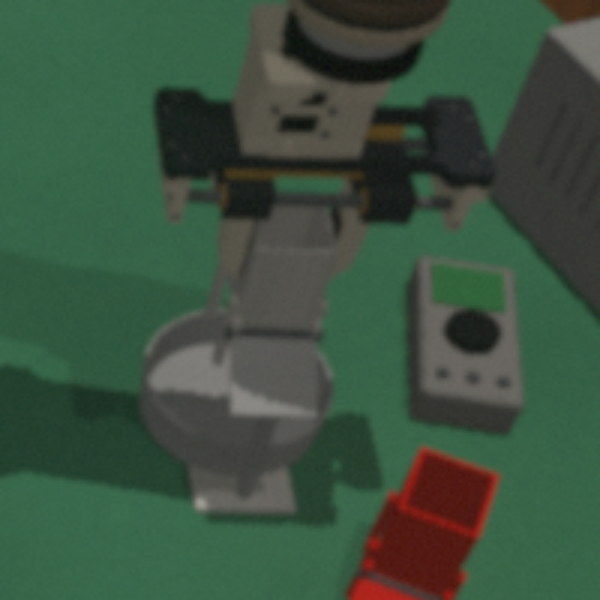

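The cup, post and dish line up within a few mm. The tab is directly above the post and the sole is at about 0.0975. Now I press down.

Call:
arm_command --deltas '[{"xyz": [0.1, 0.3, 0.8], "turn": -0.2, "jaw": 160}, {"xyz": [0.1, 0.3, 1.6], "turn": -0.2, "jaw": 160}, {"xyz": [0.1, 0.3, 2.4], "turn": -0.2, "jaw": 160}, {"xyz": [0.1, 0.3, 3.2], "turn": -0.2, "jaw": 160}, {"xyz": [0.1, 0.3, 3.8], "turn": -0.2, "jaw": 160}]'

```text
clock: 6.32
position: [0.4546, 0.2973, 0.1263]
ee_rot: [-0.555, -3.086, 0.003]
force: [-0.5, -0.4, 0.5]
width: 0.54
```

```bash
python3 -c "
from h import *
to([.4548,.297,.1205],DY)"
```

```text
t 6.32 pos [0.4546 0.2973 0.1263] phi 159.62 tilt 0.37 | shift cm [-0.03 -0.02  0.58] turn 0.02 F [-0.52 -0.36  0.48] w 0.54 j [-0.17  0.51 -0.7   1.85  0.4   0.93  0.16]
```

Force rose by about 2.5 N, so the tab is on the knob. I lower a little further and hold.

Call:
arm_command --deltas '[{"xyz": [0, 0, 0.3], "turn": 0, "jaw": 160}, {"xyz": [0, 0, 0.6], "turn": 0, "jaw": 160}, {"xyz": [0, 0, 0.6], "turn": 0, "jaw": 160}, {"xyz": [0, 0, 0.6], "turn": 0, "jaw": 160}, {"xyz": [0, 0, 0.6], "turn": 0, "jaw": 160}]'

```text
clock: 6.73
position: [0.4542, 0.2973, 0.1204]
ee_rot: [-0.554, -3.085, 0.003]
force: [-3.1, 0.3, -1.2]
width: 0.542
```

Run:
```python
from h import *
to([.4548,.297,.1205],DY)
d=grab('wrist','wrist6');e=grab('scene','scene6')
im=e['frame'][:,:,::-1]
cv2.imwrite('pics/crop6.png',cv2.resize(im[60:260,350:550],None,fx=2.4,fy=2.4))
```

```text
t 6.73 pos [0.4542 0.2973 0.1204] phi 159.63 tilt 0.41 | shift cm [-0.07 -0.01 -0.01] turn 0.03 F [-3.08  0.26 -1.2 ] w 0.542 j [-0.17  0.52 -0.7   1.85  0.41  0.92  0.16]
```

View pics/crop6.png

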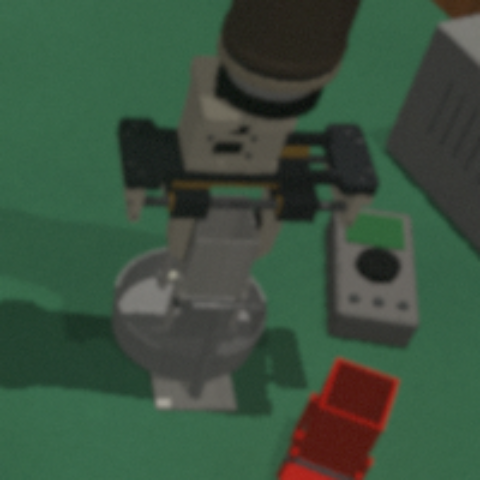

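View pics/wrist6.png

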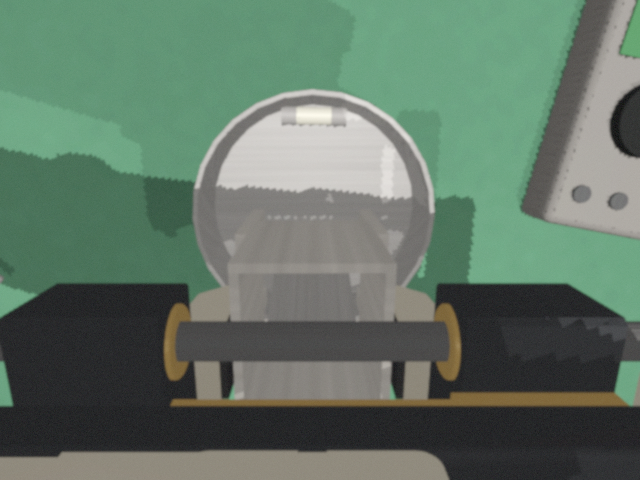

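The flap is open and the cup is empty. The fuse is out and lying in the dish against its far side, at wrist (313,115). I raise straight up.

Call:
arm_command --deltas '[{"xyz": [0, 0, -1], "turn": 0, "jaw": 160}, {"xyz": [0, 0, -2], "turn": 0, "jaw": 160}, {"xyz": [0, 0, -3.2], "turn": 0, "jaw": 160}, {"xyz": [0, 0, -4.5], "turn": 0, "jaw": 160}, {"xyz": [0, 0, -6], "turn": 0, "jaw": 160}]'

```text
clock: 7.25
position: [0.4554, 0.2972, 0.1822]
ee_rot: [-0.555, -3.087, 0.002]
force: [0.8, -0.2, -2.3]
width: 0.544
```

Call:
arm_command --deltas '[{"xyz": [0, 0, -1], "turn": 0, "jaw": 160}, {"xyz": [0, 0, -2], "turn": 0, "jaw": 160}, {"xyz": [0, 0, -2.5], "turn": 0, "jaw": 160}, {"xyz": [0, 0, -2.5], "turn": 0, "jaw": 160}]'

```text
clock: 7.58
position: [0.4561, 0.2976, 0.2087]
ee_rot: [-0.556, -3.088, -0.001]
force: [0.5, 0.3, -2.4]
width: 0.543
```

Run:
```python
from h import *
to([.552,.02,.197],CY)
d=grab('wrist','wrist7');e=grab('scene','scene7')
W=world(d);ok=d['depth']>0
hsv=cv2.cvtColor(d['frame'],cv2.COLOR_RGB2HSV)
m=ok&(np.hypot(W[...,0]-.436,W[...,1]-.304)<.064)&(W[...,2]>.0125)&(W[...,2]<.03)
print(m.sum(),np.argwhere(m).mean(0))
im=e['frame'][:,:,::-1]
cv2.imwrite('pics/crop7.png',cv2.resize(im[40:260,350:550],None,fx=2.4,fy=2.4))
```

```text
t 7.58 pos [0.4561 0.2976 0.2087] phi 159.58 tilt 0.2 | shift cm [-18.67 -22.67   1.11] turn 7.48 F [ 0.51  0.3  -2.44] w 0.543 j [-0.13  0.43 -0.75  1.75  0.32  1.1   0.24]
991 [148.580222   325.53481332]
```

View pics/crop7.png

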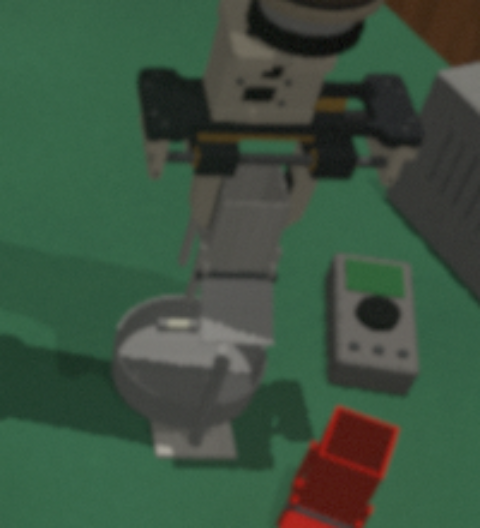

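View pics/wrist7.png

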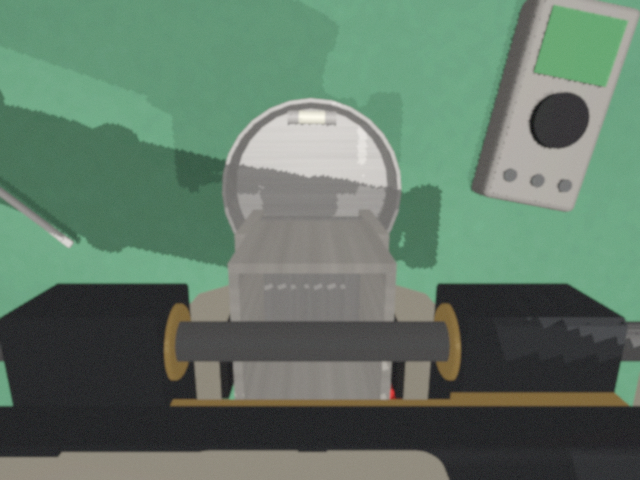

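The fuse lies in the dish at scene crop (177,324) and wrist (312,117). The cup is empty with its flap shut. I return it to its original free spot.

Call:
arm_command --deltas '[{"xyz": [-1, -1.2, 0], "turn": 0, "jaw": 160}, {"xyz": [-3, -3.6, 0], "turn": 1, "jaw": 160}, {"xyz": [-5, -6.1, 0], "turn": 2, "jaw": 160}, {"xyz": [-7, -8.5, 0], "turn": 3, "jaw": 160}, {"xyz": [-9, -10.9, 0], "turn": 4, "jaw": 160}]'

```text
clock: 8.1
position: [0.5016, 0.1617, 0.2059]
ee_rot: [-0.663, -3.064, 0.004]
force: [1.0, -0.4, -2.8]
width: 0.545
```

```bash
python3 -c "
from h import *
to([.553,.019,.197],CY)"
```

```text
t 8.1 pos [0.5016 0.1617 0.2059] phi 155.56 tilt 0.41 | shift cm [-10.59 -10.86   0.87] turn 3.46 F [ 1.05 -0.35 -2.79] w 0.545 j [ 0.13  0.39 -0.71  1.79  0.29  1.07  0.45]
```

Call:
arm_command --deltas '[{"xyz": [-2.5, -2.6, 0], "turn": 1, "jaw": 160}, {"xyz": [-5, -5.2, 0], "turn": 2, "jaw": 160}, {"xyz": [-7.5, -7.8, 0], "turn": 3, "jaw": 160}, {"xyz": [-9.7, -10, 0], "turn": 3.5, "jaw": 160}, {"xyz": [-10.6, -10.9, 0.5], "turn": 3.5, "jaw": 160}]'

```text
clock: 8.52
position: [0.5543, 0.0128, 0.2]
ee_rot: [-0.767, -3.04, 0.008]
force: [0.4, -1.5, -2.7]
width: 0.543
```

```bash
python3 -c "
from h import *
to([.553,.019,.0675],CY)"
```

```text
t 8.52 pos [0.5543 0.0128 0.2   ] phi 151.7 tilt 0.45 | shift cm [ 0.35  0.57 13.25] turn -0.4 F [ 0.39 -1.46 -2.65] w 0.543 j [ 0.35  0.43 -0.65  1.74  0.29  1.08  0.68]
```

Call:
arm_command --deltas '[{"xyz": [0.3, 0.5, 2], "turn": -0.4, "jaw": 160}, {"xyz": [0.3, 0.5, 4.5], "turn": -0.4, "jaw": 160}, {"xyz": [0.3, 0.5, 7], "turn": -0.4, "jaw": 160}, {"xyz": [0.3, 0.5, 9.5], "turn": -0.4, "jaw": 160}, {"xyz": [0.3, 0.5, 11], "turn": -0.4, "jaw": 160}]'

```text
clock: 8.93
position: [0.5512, 0.0181, 0.0866]
ee_rot: [-0.754, -3.039, 0.01]
force: [0.0, 0.1, -2.1]
width: 0.54
```

```bash
python3 -c "
from h import *
to([.553,.019,.067],CY)
d=grab('scene','scene8')
cv2.imwrite('pics/crop8.png',cv2.resize(d['frame'][150:330,210:410,::-1],None,fx=3,fy=3))"
```

```text
t 8.93 pos [0.5512 0.0181 0.0866] phi 152.12 tilt 0.68 | shift cm [-0.13  0.18  1.96] turn 0.02 F [ 0.04  0.06 -2.08] w 0.54 j [ 0.29  0.56 -0.59  1.86  0.4   0.86  0.58]
```

View pics/crop8.png

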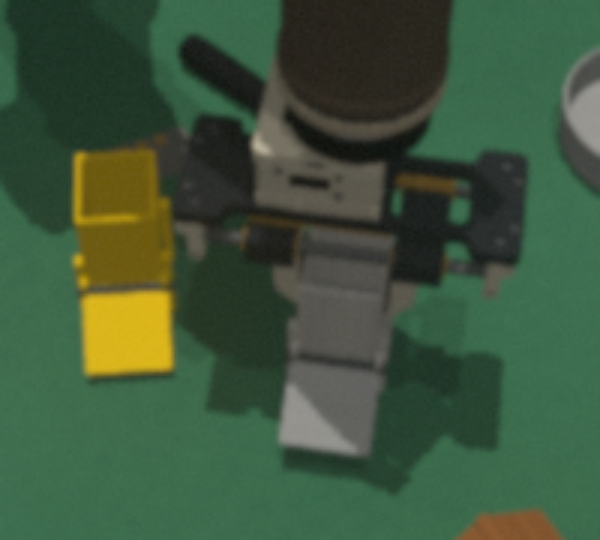

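The cup is upright and shut, about 2 cm above free bench. I lower it gently.

Call:
arm_command --deltas '[{"xyz": [0, 0, 0.8], "turn": 0, "jaw": 160}, {"xyz": [0, 0, 1.3], "turn": 0, "jaw": 160}, {"xyz": [0, 0, 1.7], "turn": 0, "jaw": 160}, {"xyz": [0, 0, 1.9], "turn": 0, "jaw": 160}, {"xyz": [0, 0, 1.9], "turn": 0, "jaw": 160}]'

```text
clock: 9.4
position: [0.5501, 0.018, 0.0669]
ee_rot: [-0.754, -3.038, 0.011]
force: [-3.8, -1.2, 6.2]
width: 0.544
```

```bash
python3 -c "
from h import *
to([.553,.019,.067],CY)"
```

```text
t 9.4 pos [0.5501 0.018  0.0669] phi 152.13 tilt 0.8 | shift cm [-0.21  0.22 -0.02] turn 0.03 F [-3.79 -1.21  6.17] w 0.544 j [ 0.28  0.58 -0.58  1.88  0.42  0.82  0.56]
```

The feet are on the bench, with about +8 N. Opening the jaws.

Call:
arm_command --deltas '[{"xyz": [0, 0, 0], "turn": 0, "jaw": 115}, {"xyz": [0, 0, 0], "turn": 0, "jaw": 100}, {"xyz": [0, 0, 0], "turn": 0, "jaw": 70}, {"xyz": [0, 0, 0], "turn": 0, "jaw": 30}, {"xyz": [0, 0, 0], "turn": 0, "jaw": 10}]'

```text
clock: 9.82
position: [0.5504, 0.018, 0.0671]
ee_rot: [-0.754, -3.038, 0.011]
force: [0.0, -0.1, -0.6]
width: 0.779
```

```bash
python3 -c "
from h import *
to([.553,.019,.2],CY)"
```

```text
t 9.82 pos [0.5504 0.018  0.0671] phi 152.13 tilt 0.76 | shift cm [ -0.06   0.08 -13.29] turn 0.03 F [ 0.03 -0.06 -0.56] w 0.779 j [ 0.28  0.58 -0.58  1.88  0.42  0.82  0.56]
```

Call:
arm_command --deltas '[{"xyz": [0, 0, 0], "turn": 0, "jaw": 5}, {"xyz": [0, 0, 0], "turn": 0, "jaw": 0}, {"xyz": [0, 0, -1], "turn": 0, "jaw": 0}, {"xyz": [0, 0, -3], "turn": 0, "jaw": 0}, {"xyz": [0, 0, -6], "turn": 0, "jaw": 0}]'

```text
clock: 10.23
position: [0.5496, 0.0181, 0.1264]
ee_rot: [-0.752, -3.034, 0.012]
force: [0.1, 0.5, 0.6]
width: 0.997
```

Call:
arm_command --deltas '[{"xyz": [0, 0, -3], "turn": 0, "jaw": 0}, {"xyz": [0, 0, -6], "turn": 0, "jaw": 0}, {"xyz": [0, 0, -9], "turn": 0, "jaw": 0}, {"xyz": [3, 0, -11], "turn": 0, "jaw": 0}, {"xyz": [6, 0, -12], "turn": 0, "jaw": 0}]'

```text
clock: 10.65
position: [0.4998, 0.0471, 0.2504]
ee_rot: [-0.756, -3.037, 0.009]
force: [-1.3, 1.0, 0.1]
width: 0.999
```

Call:
arm_command --deltas '[{"xyz": [3, 0, 0], "turn": 0, "jaw": 0}, {"xyz": [6, 0, 0], "turn": 0, "jaw": 0}, {"xyz": [7, 0, 0], "turn": 0, "jaw": 0}, {"xyz": [7, 0, 0], "turn": 0, "jaw": 0}, {"xyz": [7, 0, 0], "turn": 0, "jaw": 0}]'

```text
clock: 11.07
position: [0.4382, 0.0798, 0.2519]
ee_rot: [-0.755, -3.039, 0.01]
force: [0.5, -0.9, 0.6]
width: 1.001
```

Run:
```python
from h import *
to([.553,.019,.2],CY)
for n in('top','scene'):
    d=grab(n,n+'9');W=world(d);ok=d['depth']>0
    rim=ok&(np.hypot(W[...,0]-.551,W[...,1]-.019)<.06)&(abs(W[...,2]-.104)<.008)
    if rim.sum()>20: print(n,cv2.minAreaRect((W[rim][:,:2]*1000).astype(np.float32)),np.median(W[rim][:,2]),W[rim][:,2].std())
    hsv=cv2.cvtColor(d['frame'],cv2.COLOR_RGB2HSV)
    f=ok&(np.hypot(W[...,0]-.436,W[...,1]-.304)<.062)&(W[...,2]>.0125)&(W[...,2]<.03)
    bright=(np.hypot(W[...,0]-.436,W[...,1]-.304)<.064)&(hsv[...,2]>225)
    for k,m in(('h',f),('b',bright)):
        if m.sum(): print(n,k,m.sum(),W[m].mean(0),np.argwhere(m).mean(0),'r',np.hypot(*(W[m].mean(0)[:2]-[.436,.304])))
cv2.imwrite('pics/crop9.png',np.hstack([cv2.resize(np.load('top9.npz')['frame'][240:360,90:210,::-1],None,fx=3.3,fy=3.3),cv2.resize(np.load('top9.npz')['frame'][180:300,260:380,::-1],None,fx=3.3,fy=3.3)]))
```

```text
t 11.07 pos [0.4382 0.0798 0.2519] phi 152.08 tilt 0.68 | shift cm [-13.03   0.05   5.08] turn -0.02 F [ 0.47 -0.94  0.57] w 1.001 j [ 0.34  0.2  -0.74  1.89  0.15  1.11  0.63]
top ((549.9041137695312, 19.897491455078125), (50.05293655395508, 56.35093307495117), 63.044334411621094) 0.10506434769449796 0.0024207017937024553
top h 27 [0.48021742 0.3184091  0.01325694] [282.2962963  143.51851852] r 0.04650594300689086
scene ((547.6029663085938, 16.943553924560547), (50.04838562011719, 58.82672119140625), 62.4293098449707) 0.102841490308332 0.002791832750174581
scene h 84 [0.39590843 0.33116251 0.01677321] [176.86904762 429.70238095] r 0.048426598551806324
```

View pics/crop9.png

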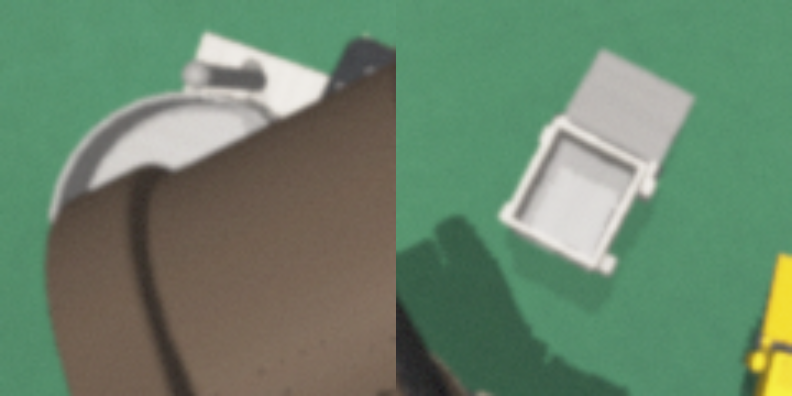

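View pics/scene9.png

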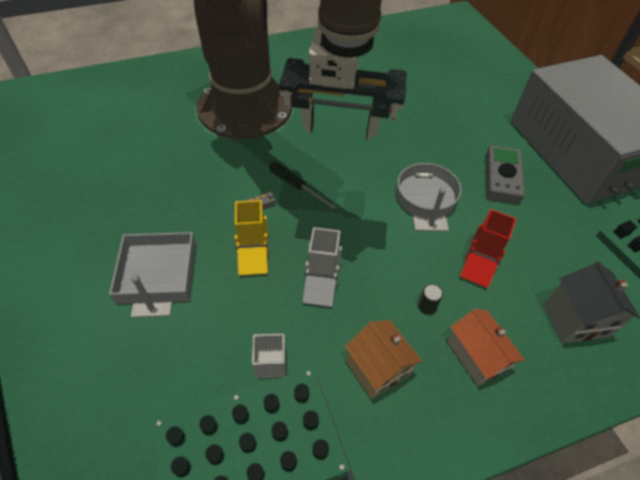

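Scene view: the cup stands at (323,255), shut and empty, and the fuse lies in the dish at about (425,175). One last radius check by ray cast, then hand in.

Run:
```python
from h import *
d=np.load('scene9.npz');K=d['camera_matrix'];T=d['cam_to_world'];g=d['frame'][170:182,412:438].min(2)
m=np.zeros((480,640),bool);m[170:182,412:438]=g>0.85*g.max()
v,u=np.argwhere(m).mean(0)
r=T[:3,:3]@[(u-K[0,2])/K[0,0],-(v-K[1,2])/K[1,1],-1];P=T[:3,3]+r*(.015-T[2,3])/r[2]
print(u,v,P,np.hypot(*(P[:2]-[.4354,.3024])),world(d)[m].mean(0))
```

```text
424.0 174.0 [0.38245586 0.32426074 0.015     ] 0.057279780850561686 [0.38369561 0.32327968 0.0165184 ]
```

```bash
python3 -c "
from h import *
print(observe()['dq'].round(3)); print(sign_off())"
```

```text
[ 0.001  0.012  0.002 -0.002 -0.002 -0.002 -0.002]
the job is handed in; nothing more can be done
None
```

The fuse is in the round dish, and the empty cup stands shut and upright back at its original spot. I handed the job in at about 11 s of the 53 s allowed.

I gripped the grey cup on its y faces, carried it shut and level, and lowered its tab onto the round dish's post to a sole height of about 54 mm. The wrist view then showed the flap open and the fuse in the dish.

**Last checks:**
- **Fuse:** it rests about 57 mm from the dish's centre (limit 64 mm), at a height of about 16 mm (limit 35 mm). That rests on the scene camera alone, because the arm hid that part of the dish from the top camera. The dish centre itself differed by up to about 4 mm between cameras.
- **Cup:** the rim is at about 104 mm with little spread, so its feet are on the bench and it is level. It is about 0.3 m from the dish. I judged the flap shut by eye only.
- **Robot:** the gripper is open, well clear of everything and at rest.
- **Disagreement:** the cameras placed the cup about 2 to 4 mm apart, well inside the 12 mm tolerance. No check failed.

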